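# Show a loose bead ball to the bead viewer

### The job

Wake the bead viewer: turn its knob clockwise as far as the stop, then let go so that it springs back by itself. Then pick up the wooden tray that carries the loose steel ball by its upright grip, keep it level enough that the ball never leaves its seat, and hold it level and still in the air with the ball centred over the viewer's round window and the underside of the tray about 70 mm above the glass. Finish while still holding it there, not resting on anything, and leave everything else (the empty tray too) where it stands.

Things in the scene. Friction and masses are not known exactly. Their poses are not given: they have to be found in the camera images.
- viewer: bead viewer, a grey console fixed to the table, 130 (x) x 220 (y) x 36 mm high; origin at the centre of its underside, z up. The round window lies at its +y end (y = +55 mm), the knob at its -y end (y = -55 mm), both on x = 0. The viewer can stand turned on the table.
- viewer_window (a point): centre of the viewer's round glass window (52 mm across, in a dark ring), on the glass's upper face, 38 mm above the table; axes as the viewer's
- knob (a joint): turn of the viewer's spring-return knob in rad: 0 at rest, grows clockwise seen from above, stop at 1.0. A spring takes it back to 0 when let go (0.03 N m at rest, 0.13 N m at the stop).
- knob_grip (a point): point on the knob's vertical axis, 69 mm above the table, at the height to grip. The knob is a black disc (48 mm across, 8 mm high) standing 39 mm above the table, with an upright bar on it: 44 mm long along this point's x axis, 14 mm thick along its y axis, its top 11 mm above this point, its foot 22 mm below it. The axes turn with the knob.
- tray: the wooden tray that carries the ball: plate 110 (x) x 64 (y) x 8 mm with a 5 mm lip round its edge, 110 to 220 g; loose; origin at the centre of its underside, z up. In its middle stands an upright wooden grip, 40 mm long along x, 10 mm thick along y, its top 50 mm above the tray's underside. Near its +x end a through hole of 12 mm is the ball's seat.
- tray_grip (a point): centre of the tray's upright grip in x and y, 38 mm above the tray's underside (12 mm below the grip's top); axes as the tray's: pinch along y
- tray_seat (a point): mouth of the ball's seat: centre of the 12 mm hole at the plate's upper face, 36 mm from the tray's centre along its +x, 8 mm above its underside
- bead: the loose polished steel ball, 22 mm across, 40 g, lying in the tray's seat hole; it sinks in only about 2 mm and rolls out if the tray tips by about 30 degrees or is jerked
- bead_center (a point): centre of the steel ball, about 9 mm above tray_seat while the ball lies in its seat
- spare_tray: a second tray of the same shape and size but empty; loose; origin at the centre of its underside; to be left alone. The two trays can stand in either place.
- bottle: clear conical glass bottle, 57 mm across, 104 mm high, loose; origin at the centre of its underside; leave alone
- cap: terracotta-coloured round cap, 33 mm across, 22 mm high, loose; origin at the centre of its underside; leave alone
- shell_dish: small oval shell dish, 54 x 74 x 20 mm, loose; origin at the centre of its underside; leave alone
There are look-alikes about, which are no part of the job. Leave any purple look-alike of the tray alone.

How it is judged:
On the way, in this order (a step that is already met when the one before it is completed fails the run):
1. the knob is turned clockwise to its stop (value of joint knob above 0.93 rad), for 0.1 s.
2. the knob is let go and has sprung back (value of joint knob below 0.1 rad and contact force between the fingers and viewer below 0.1 N), for 0.2 s.
3. the tray is lifted clear of the table with the ball in its seat (height (world z) of tray above 0.03 m and contact force between the fingers and tray above 1 N and distance between bead_center and tray_seat below 0.014 m), for 0.2 s.
At the end, for the whole second after the job is handed in: Gripper holding the tray still (under 20 mm/s), level within 0.12 rad, ball in its seat and within 15 mm sideways of the window centre, tray underside 45 to 100 mm above the glass, tray not touching the viewer; knob back within 0.1 rad of rest (horizontal distance between bead_center and viewer_window below 0.015 m and z of tray_seat in the frame of viewer_window between 0.053 and 0.108 m and angle between tray's own z axis and vertical below 0.12 rad and distance between bead_center and tray_seat below 0.014 m and linear speed of tray below 0.02 m/s and linear speed of bead below 0.03 m/s and contact force between the fingers and tray above 1 N and contact force between tray and viewer below 0.1 N and value of joint knob below 0.1 rad); the arm keeps its last pose, push and grip.
It fails at once if the ball left its seat in the tray (distance between bead_center and tray_seat above 0.016 m).
It fails at once if the empty tray was moved by more than 30 mm (distance of spare_tray from where it was at the start of the episode above 0.03 m).
It fails at once if the glass bottle was moved by more than 30 mm (distance of bottle from where it was at the start of the episode above 0.03 m).
It fails at once if the terracotta cap was moved by more than 30 mm (distance of cap from where it was at the start of the episode above 0.03 m).
It fails at once if the shell dish was moved by more than 30 mm (distance of shell_dish from where it was at the start of the episode above 0.03 m).
It also fails if it takes over 72 s, if anything falls off the work surface, if the arm or the gripper's body presses on something with over 40 N, if the wrist force passes 120 N, or if a joint passes its speed limit or range.

### The arm

A 6-joint arm with a two-finger parallel gripper is mounted at the origin on a cart in front of the work surface, level with it; the furniture and walls round the work are solid. World frame = base frame: x ahead of the robot, y to its left, z up, the work surface at z = 0. Lengths are in m, angles in rad, forces in N, time in s.
With the tool pointing down it reaches from about 0.3 to 0.95 m from the base axis. Payload 3.1 kg.
Tool frame: the origin (TCP) lies on the centre line of the jaws, within the pads' length; the fingertips stand 25 mm ahead of it and the grasp point (between the pads) lies 6 mm ahead of it (ctrl.finger_overhang is the distance from the TCP to the fingertips, in m); z points along the fingers, y is the line along which they close (so a half turn about z gives the same grasp; the last joint's range is limited). The gripper opens to 85 mm and grips with 20 to 120 N. Pads are 22 mm wide; open, the fingers measure 114 mm over their backs; the gripper's body (76 mm by 85 mm) begins 54 mm behind the grasp point. The pads swing forward as they close: fully open they stand 13 mm farther back than shut.
Start: joints at [-1.345, 0.308, 1.634, -0, 1.2, -0.07], TCP at [0.182, -0.598, 0.256] pointing down, gripper open.
Joint ranges: [-3.06, 3.06], [-0.79, 1.96], [0.05, 2.63], [-1.19, 4.34], [0.05, 2.64], [-2.94, 2.94]. Speed limits (rad/s): [2.79, 2.79, 3.14, 3.14, 3.14, 3.14].

### API

Orientations are given as a 3x3 rotation matrix whose columns are the frame's x, y, z axes.
In Python, from rig import sensors, imaging, finish_job, ctrl gives the robot as it stands.
- The arm moves only by the tool step_arm, never from a script. Its argument "deltas" is a list of rows, each a list of 7 numbers: the shift along the tool's x, y, z as a fraction of full scale, then the turn, a rotation vector about the tool's x, y, z as a fraction of full scale, then the opening, from 0 (shut) to 1 (fully open). In form: [[x, y, z, wx, wy, wz, jaw], ...]. A call has 1 to 5 rows; each row shifts and turns the commanded pose from where the row before left it, along the tool's axes as they then stand; what a row does not reach is not made up. Full scale, the value 1, is 600 mm for a shift and pi rad for a turn. A row lasts 1/12 s, in which the tool goes at most 41.7 mm and 7.16 degrees, less where a joint would pass 70% of its speed; a pose out of reach is approached as far as the arm can. A call with a number of a shift or a turn outside -1 to 1 is refused whole. A call with a gripper value outside its range is refused whole. The fingers move at their own pace and stop on an object; "grip_force" is the grip in N (left out, the last holds). Time passes only in rows, so rows that do not move let the fingers close. It gives the time, the measured TCP pose, the force, the opening and the grip force at its end, in the units of the state.
- sensors.get_obs(): the state, without advancing time (a new reading comes with each control period).
- imaging.grab_frame(name): name is "scene" or "side" or "wrist"; returns (picture, depth): 420x560x3 uint8, blue, green, red; 420x560 float32, m along the optical axis (not along the pixel's ray), 0 where there is no reading.
- imaging.camera_model(name): a dict with "mtx" (3x3 intrinsics, pixels), "k1" (the pictures are not rectified: a ray, as slopes to the right and down, at radius r is drawn at 1 + k1 r^2 times it, then the intrinsics apply), "world_from_camera" (4x4, takes a point from camera to world coordinates); the wrist camera has in their place "tool_from_camera" (4x4, takes a point from camera to tool coordinates, whose origin is the TCP and whose axes are the flange's). Camera axes: x right, y down, z forward; pixel columns grow to the right and rows downward; lengths in m; the calibration is good to about 2 mm. A picture is of the moment at which its call begins: read the wrist's pose just before it. camera_model takes no time and is no camera call.
- finish_job(): hands the job in; it is judged then, once.
Trained networks look in the newest picture that a camera, given by its name, has taken for a name from the list of things; names that differ only in an ending like _2 or _b are one class to them, and where a whole thing is asked for, a point or a joint stands for the part that bears it (a point fixed in the world has none). Each returns a list of dicts, best first, with "p" (0 to 1); they miss things now and then, are a little off and sometimes report something else, mostly with a low value. They report only what shows in the picture. A call takes as long as a camera call. They do not tell look-alikes from the thing itself.
- imaging.boxes_of(camera, name): "location" ([x, y, z] in m, in world coordinates, good to about 4 mm: the middle of the surface that is visible of it).
The state is a dict: "time": time; "q": joint angles; "qvel": joint speeds; "tau": joint torques, N m; "tool_pos": TCP position; "orientation": TCP orientation; "ft_force": force on the tool from outside, world axes, zero at the start; "wrist_torque": the same for the moment, N m; "grip_width": finger opening in m; "gripper_force": force on a finger pad.
Only numpy, scipy, OpenCV 4.12 (cv2) and the standard library are available. Lean on these libraries where they do the work, as an engineer would, in place of code of your own. Each camera call takes 0.05 s, during which the arm holds its last target. There are 200 camera calls.

## Working session

There is one attempt and no reset: what is moved stays moved. The work goes in short steps, Python scripts to look and compute and a tool call to move; the robot and the scene stay as the last step left them, time stands still between calls to the robot, and variables do not carry over. Pictures are saved under pics/ and viewed, at most 10 in all, crops included, and the job is handed in when it is done.

Besides the shell and the picture viewer there is one more tool, called after "Request:" as name([rows], argument=value, ...), one row to a line, values as JSON. step_arm: Moves the arm, as the interface text tells. Its arguments: {"type":"object","properties":{"deltas":{"type":"array"},"grip_force":{"type":"number"}},"required":["deltas"]}

```bash
mkdir -p pics; cat > h.py <<'E'
import numpy as np, cv2
from rig import sensors, imaging, finish_job, ctrl
def cam(n):
    o=sensors.get_obs(); im,d=imaging.grab_frame(n); m=imaging.camera_model(n)
    if n=="wrist":
        T=np.eye(4);T[:3,:3]=o["orientation"];T[:3,3]=o["tool_pos"];T=T@np.array(m["tool_from_camera"])
    else: T=np.array(m["world_from_camera"])
    return im,d,np.array(m["mtx"]),m["k1"],T
def cloud(d,K,k1,T):
    v,u=np.mgrid[:d.shape[0],:d.shape[1]]
    x=(u-K[0,2])/K[0,0];y=(v-K[1,2])/K[1,1]
    a,b=x.copy(),y.copy()
    for _ in range(8):
        s=1+k1*(a*a+b*b);a=x/s;b=y/s
    P=np.stack([a*d,b*d,d],-1)@T[:3,:3].T+T[:3,3]
    P[d<=0]=np.nan
    return P
E
python3 - <<'E'
from h import *
for n in("scene","side"):
    im,d,K,k1,T=cam(n);cv2.imwrite(f"pics/{n}0.png",im);np.savez(f"{n}0.npz",im=im,P=cloud(d,K,k1,T))
    print(n,T[:3,3].round(2),T[:3,2].round(2))
    for t in("viewer","viewer_window","knob","tray","bead","bottle","cap","shell_dish"):
        print(t,[(np.round(r["location"],3).tolist(),round(r["p"],2)) for r in imaging.boxes_of(n,t)])
print(ctrl.finger_overhang, imaging.camera_model("wrist")["tool_from_camera"]); print(sensors.get_obs())
E
```

```text
scene [0.06 0.72 0.77] [ 0.48 -0.61 -0.63]
viewer [([0.528, -0.189, 0.037], 0.78)]
viewer_window [([0.523, -0.186, 0.036], 0.94), ([0.463, 0.097, 0.004], 0.72)]
knob [([0.549, -0.261, 0.06], 0.81)]
tray [([0.599, 0.355, 0.006], 0.97), ([0.456, 0.426, 0.009], 0.58)]
bead [([0.647, 0.357, 0.023], 0.5)]
bottle [([0.674, 0.138, 0.05], 0.94)]
cap [([0.395, 0.24, 0.014], 0.73), ([0.528, -0.188, 0.038], 0.56)]
shell_dish [([0.726, -0.008, 0.01], 0.81)]
side [0.24 1.15 0.54] [ 0.26 -0.89 -0.38]
viewer [([0.529, -0.171, 0.038], 0.61)]
viewer_window [([0.528, -0.175, 0.037], 0.72), ([0.681, 0.145, 0.045], 0.61)]
knob [([0.551, -0.254, 0.058], 0.5)]
tray [([0.608, 0.35, 0.009], 0.85), ([0.455, 0.434, 0.01], 0.78)]
bead []
bottle [([0.68, 0.142, 0.044], 0.61), ([0.656, 0.357, 0.019], 0.39)]
cap [([0.392, 0.247, 0.015], 0.6)]
shell_dish [([0.717, -0.022, 0.008], 0.47)]
0.025 [[-5.38108026e-04 -9.45217375e-01 -3.26441150e-01  8.48136394e-02]
 [ 9.99999818e-01 -4.19055462e-04 -4.35023048e-04  5.24172658e-04]
 [ 2.74394396e-04 -3.26441324e-01  9.45217428e-01 -1.17988245e-01]
 [ 0.00000000e+00  0.00000000e+00  0.00000000e+00  1.00000000e+00]]
{'time': 0.9, 'q': array([-1.34468573e+00,  3.08063156e-01,  1.63380025e+00,  4.32096125e-06,
        1.19970856e+00, -6.97039889e-02]), 'qvel': array([ 0.00044649,  0.00105584, -0.00062091,  0.00049418, -0.00043353,
       -0.0010309 ]), 'tau': array([ 5.54108301e-04, -4.15273190e+01, -2.77089179e+01,  4.23166432e-05,
        6.00274689e-04, -5.75111542e-06]), 'tool_pos': array([ 0.18217331, -0.59786675,  0.25629487]), 'orientation': array([[ 9.56565449e-01,  2.91517652e-01,  8.56163361e-06],
       [ 2.91517652e-01, -9.56565449e-01, -1.92554428e-05],
       [ 2.57646143e-06,  2.09149586e-05, -1.00000000e+00]]), 'ft_force': array([ 0.48433105, -0.1368405 , -0.11688147]), 'wrist_torque': array([-0.02178614, -0.0301297 , -0.00067611]), 'gripper_force': 0.0, 'grip_width': 0.0855121264226735}
```

View pics/scene0.png

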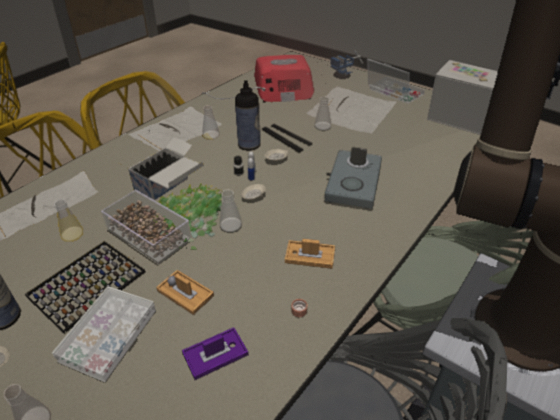

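View pics/side0.png

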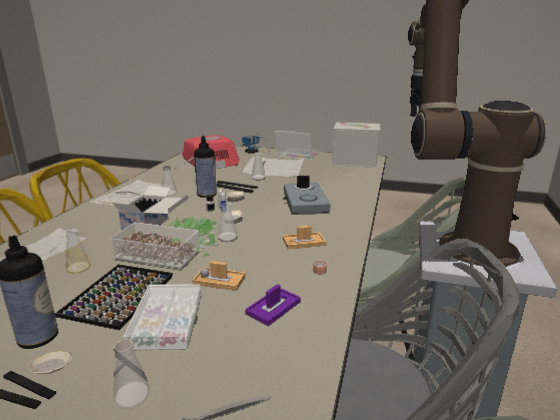

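Scene: the tray with the ball is at about (185,291), its ball at about (174,283). The empty tray is at (310,253), the purple look-alike at (215,352), the viewer at (355,178) with its knob at (358,157) and window at (351,184). In the side view the ball tray is at (219,275), with the ball at (205,272). I choose (185,291) and check it in a close crop.

```bash
cat > fit.py <<'E'
from h import *
def rect(P,c,r,z0,z1,mask=None):
    m=(np.hypot(P[...,0]-c[0],P[...,1]-c[1])<r)&(P[...,2]>z0)&(P[...,2]<z1)
    if mask is not None:m&=mask
    q=P[m][:,:2]
    return len(q),cv2.minAreaRect((q*1000).astype(np.float32))
E
python3 - <<'E'
from fit import *
for n in("scene","side"):
    z=np.load(n+"0.npz");P=z["P"];im=z["im"]
    print(n,"viewer top",rect(P,(.53,-.2),.2,.025,.042),"full",rect(P,(.53,-.2),.2,.01,.09))
    print("bar",rect(P,(.55,-.26),.06,.056,.09))
    B=(P[...,2]>.012)
    for nm,c in(("traycand",(.6,.355)),("tray2",(.456,.43)),("tray3",(.47,.1))):
        print(nm,rect(P,c,.09,.004,.02),"grip",rect(P,c,.06,.03,.06))
z=np.load("scene0.npz");P=z["P"];print(P[291,185],P[253,310],P[352,215],P[283,174])
a=cv2.resize(z["im"][260:325,140:230],None,fx=6,fy=6,interpolation=2);b=cv2.resize(z["im"][135:215,315:395],(400,390),interpolation=2)
cv2.imwrite("pics/crop1.png",cv2.resize(np.hstack([a[:390],b]),(800,330)))
E
```

```text
scene viewer top (2059, ((532.11181640625, -213.8977813720703), (131.55514526367188, 222.97801208496094), 23.412609100341797)) full (2550, ((538.2274780273438, -211.11602783203125), (141.25596618652344, 224.6458282470703), 22.109909057617188))
bar (142, ((554.10791015625, -263.2210693359375), (45.068397521972656, 15.059427261352539), 21.758508682250977))
traycand (1115, ((594.010009765625, 349.382080078125), (161.65220642089844, 139.67251586914062), 31.869075775146484)) grip (149, ((615.8538818359375, 350.28131103515625), (39.397769927978516, 10.978017807006836), 5.791516304016113))
tray2 (1590, ((448.66064453125, 424.13916015625), (156.21360778808594, 162.13949584960938), 52.32697296142578)) grip (219, ((460.4356689453125, 417.48291015625), (39.531436920166016, 12.271818161010742), 67.01458740234375))
tray3 (900, ((476.8766784667969, 102.43572998046875), (137.75645446777344, 167.387451171875), 32.6893196105957)) grip (159, ((467.3507995605469, 92.69104766845703), (39.466575622558594, 14.53571891784668), 28.85038948059082))
side viewer top (847, ((531.750732421875, -210.35302734375),
[... 396 characters left out ...]
 grip (143, ((615.81103515625, 350.746337890625), (40.51570129394531, 14.172990798950195), 2.1961538791656494))
tray2 (890, ((459.1634521484375, 419.2080383300781), (113.02013397216797, 64.9348373413086), 66.526611328125)) grip (159, ((459.7848205566406, 420.5086975097656), (39.5072021484375, 11.855955123901367), 64.7073745727539))
tray3 (446, ((467.4783630371094, 96.0586166381836), (109.53834533691406, 69.43092346191406), 28.214845657348633)) grip (106, ((466.5478210449219, 96.45600891113281), (41.206966400146484, 12.723453521728516), 24.0820369720459))
[0.60730197 0.35363757 0.01943258] [0.46611133 0.09505896 0.01206158] [0.45593994 0.42029069 0.01565805] [0.64322351 0.35245574 0.01863315]
```

View pics/crop1.png

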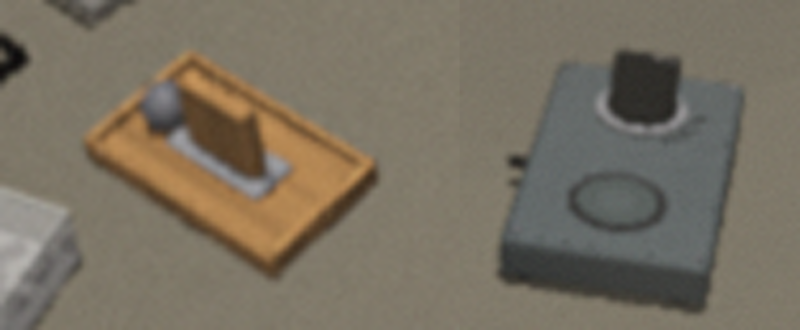

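The crop confirms it: the wooden tray has the steel ball at its far-left end. Next I check the path and work out the first move.

```bash
cat > go.py <<'E'
import sys; from h import *
from scipy.spatial.transform import Rotation as R
def delta(x,y,z,yaw):
    o=sensors.get_obs();A=np.array(o["orientation"]);t=np.radians(yaw)
    B=np.array([[np.cos(t),np.sin(t),0],[np.sin(t),-np.cos(t),0],[0,0,-1]])
    d=A.T@(np.array([x,y,z])-o["tool_pos"]);w=R.from_matrix(A.T@B).as_rotvec()
    print("t",round(o["time"],2),"pos",o["tool_pos"].round(4),"q",o["q"].round(2),"ft",o["ft_force"].round(1),"w",round(o["grip_width"],4))
    print("mm",(d*1000).round(1),"deg",np.degrees(w).round(2)," frac",(d/.6).round(4),(w/np.pi).round(4))
    n=int(max(np.ceil(np.linalg.norm(d)/.038),np.ceil(np.degrees(np.linalg.norm(w))/6.5),1));print("rows",n,"each",(d/.6/n).round(4),(w/np.pi/n).round(4))
if __name__=="__main__": delta(*map(float,sys.argv[1:5]))
E
python3 go.py .553 -.263 .19 22.5; python3 go.py .45 -.35 .25 22.5
python3 - <<'E'
from h import *
P=np.load("scene0.npz")["P"].reshape(-1,3);m=(P[:,2]>.09)&(P[:,2]<.4)&(P[:,0]>.25)&(P[:,0]<.95)&(abs(P[:,1])<.75)
from collections import Counter
c={}
for p in P[m]:
    k=tuple((p[:2]//.05*.05).round(2));c.setdefault(k,[]).append(p[2])
print({k:(len(v),round(max(v),2)) for k,v in c.items() if len(v)>3})
E
```

```text
t 0.9 pos [ 0.1822 -0.5979  0.2563] q [-1.34  0.31  1.63  0.    1.2  -0.07] ft [ 0.5 -0.1 -0.1] w 0.0855
mm [ 452.3 -212.2   66.3] deg [ 0.   -0.   -5.55]  frac [ 0.7539 -0.3537  0.1105] [ 0.     -0.     -0.0308]
rows 14 each [ 0.0538 -0.0253  0.0079] [ 0.     -0.     -0.0022]
t 0.9 pos [ 0.1822 -0.5979  0.2563] q [-1.34  0.31  1.63  0.    1.2  -0.07] ft [ 0.5 -0.1 -0.1] w 0.0855
mm [ 328.5 -159.     6.3] deg [ 0.   -0.   -5.55]  frac [ 0.5474 -0.265   0.0105] [ 0.     -0.     -0.0308]
rows 10 each [ 0.0547 -0.0265  0.001 ] [ 0.     -0.     -0.0031]
{(np.float64(0.8), np.float64(-0.75)): (5, np.float64(0.13)), (np.float64(0.75), np.float64(-0.75)): (84, np.float64(0.13)), (np.float64(0.7), np.float64(-0.75)): (138, np.float64(0.14)), (np.float64(0.65), np.float64(-0.75)): (143, np.float64(0.13)), (np.float64(0.5), np.float64(-0.75)): (41, np.float64(0.17)), (np.float64(0.45), np.float64(-0.75)): (101, np.float64(0.18)), (np.float64(0.6), np.float64(-0.75)): (80, np.float64(0.13)), (np.float64(0.9), np.float64(-0.6)): (4, np.float64(0.1)), (np.float64(0.5), np.float64(-0.7)): (146, np
[... 609 characters left out ...]
(-0.25)): (69, np.float64(0.19)), (np.float64(0.75), np.float64(-0.45)): (63, np.float64(0.11)), (np.float64(0.9), np.float64(0.0)): (16, np.float64(0.09)), (np.float64(0.8), np.float64(0.05)): (28, np.float64(0.1)), (np.float64(0.8), np.float64(0.1)): (33, np.float64(0.1)), (np.float64(0.8), np.float64(0.15)): (17, np.float64(0.1)), (np.float64(0.65), np.float64(0.1)): (113, np.float64(0.11)), (np.float64(0.85), np.float64(0.6)): (41, np.float64(0.11)), (np.float64(0.8), np.float64(0.6)): (27, np.float64(0.11)), (np.float64(0.6), np.float64(0.7)): (198, np.float64(0.11)), (np.float64(0.6), np.float64(0.65)): (6, np.float64(0.11)), (np.float64(0.55), np.float64(0.7)): (46, np.float64(0.11))}
```

Request:
step_arm([
  [0.045,-0.027,0,0,0,-0.003,1],
  [0.05,-0.027,0,0,0,-0.003,1],
  [0.054,-0.026,0,0,0,-0.003,1],
  [0.054,-0.026,0,0,0,-0.003,1],
  [0.054,-0.026,0,0,0,-0.003,1],
])

```text
time: 1.32
tool_pos: [0.3051, -0.4736, 0.2564]
orientation: [[0.942, 0.336, 0.0], [0.336, -0.942, -0.0], [0.0, 0.0, -1.0]]
ft_force: [-0.0, 0.2, -0.4]
grip_width: 0.0855
gripper_force: 0.0
```

Request:
step_arm([
  [0.054,-0.026,0.005,0,0,-0.003,1],
  [0.054,-0.026,0.005,0,0,-0.003,1],
  [0.054,-0.025,0.01,0,0,-0.003,1],
  [0.054,-0.025,0.01,0,0,-0.003,1],
  [0.054,-0.025,0.01,0,0,-0.003,1],
])

```text
time: 1.73
tool_pos: [0.43, -0.3449, 0.2325]
orientation: [[0.925, 0.381, 0.001], [0.381, -0.925, -0.001], [0.0, 0.001, -1.0]]
ft_force: [-0.4, -0.7, -0.1]
grip_width: 0.0854
gripper_force: 0.0
```

Request:
step_arm([
  [0.054,-0.025,0,0,0,-0.001,1],
  [0.052,-0.025,0,0,0,0,1],
  [0.03,-0.01,0,0,0,0,1],
  [0.02,-0.005,0,0,0,0,1],
  [0,0,0,0,0,0,1],
])

```text
time: 2.15
tool_pos: [0.5022, -0.273, 0.2325]
orientation: [[0.923, 0.386, 0.001], [0.386, -0.923, -0.0], [0.001, 0.001, -1.0]]
ft_force: [0.4, -0.2, 0.3]
grip_width: 0.0853
gripper_force: 0.0
```

```bash
python3 go.py .553 -.263 .12 22.5; python3 - <<'E'
from fit import *
im,d,K,k1,T=cam("wrist");P=cloud(d,K,k1,T);cv2.imwrite("pics/w1.png",im)
print("bar",rect(P,(.553,-.263),.06,.065,.09),"top",rect(P,(.53,-.2),.16,.025,.043))
b=im[...,::-1]
# dark ring of the window: dark pixels at glass height
g=cv2.cvtColor(im,6);m=(np.hypot(P[...,0]-.511,P[...,1]+.161)<.045)&(abs(P[...,2]-.037)<.01)
print(m.sum(), np.percentile(g[m],[5,50,95]))
mm=m&(g<np.percentile(g[m],15)); print(cv2.minEnclosingCircle((P[mm][:,:2]*1000).astype(np.float32)))
E
```

```text
t 2.15 pos [ 0.5022 -0.273   0.2325] q [-0.57  0.23  1.78  0.    1.13  0.6 ] ft [ 0.4 -0.2  0.3] w 0.0853
mm [ 50.7  10.3 112.6] deg [ 0.03 -0.06  0.2 ]  frac [0.0844 0.0172 0.1876] [ 0.0002 -0.0003  0.0011]
rows 4 each [0.0211 0.0043 0.0469] [ 0.     -0.0001  0.0003]
bar (737, ((555.2396850585938, -266.7230529785156), (44.26294708251953, 14.050276756286621), 22.89044189453125)) top (22586, ((534.56103515625, -216.5673828125), (130.87673950195312, 219.12948608398438), 22.311460494995117))
5529 [ 90. 165. 181.]
((506.3219299316406, -169.72323608398438), 37.9200439453125)
```

View pics/w1.png

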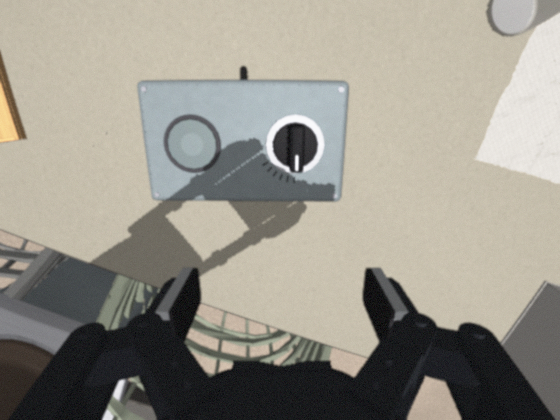

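The wrist view shows the window at (192,143) and the knob at (297,145), bar at rest. I go over the knob, correcting for the wrist reading.

```bash
python3 go.py .5545 -.2655 .078 22.5; python3 - <<'E'
from h import *
im,d,K,k1,T=cam("wrist");P=cloud(d,K,k1,T)
g=cv2.cvtColor(im,6)[95:195,145:240];g=cv2.resize(g,None,fx=4,fy=4,interpolation=2)
c=cv2.HoughCircles(cv2.medianBlur(g,5),cv2.HOUGH_GRADIENT,1,400,param1=100,param2=30,minRadius=70,maxRadius=140);print(c)
u,v=c[0,0,:2]/4+[145,95];print(u,v,P[int(round(v)),int(round(u))])
E
```

```text
t 2.2 pos [ 0.5009 -0.2741  0.2324] q [-0.58  0.23  1.79 -0.    1.13  0.6 ] ft [ 0.  -0.2 -0.3] w 0.0852
mm [ 52.8  12.6 154.4] deg [0.03 0.02 0.14]  frac [0.088  0.021  0.2573] [0.0002 0.0001 0.0008]
rows 5 each [0.0176 0.0042 0.0515] [0.     0.     0.0002]
[[[179.5 180.5 111.1]]]
189.875 140.125 [ 0.51566204 -0.16390867  0.03953586]
```

Request:
step_arm([
  [0.03,0.007,0.02,0,0,0,1],
  [0.03,0.007,0.04,0,0,0,1],
  [0.02,0.005,0.05,0,0,0.0008,1],
  [0.008,0.002,0.04,0,0,0,1],
  [0,0,0.03,0,0,0,1],
])

```text
time: 2.67
tool_pos: [0.553, -0.2668, 0.1219]
orientation: [[0.925, 0.379, -0.002], [0.379, -0.925, 0.001], [-0.002, -0.001, -1.0]]
ft_force: [-0.0, 0.1, -0.5]
grip_width: 0.0856
gripper_force: 0.0
```

Request:
step_arm([
  [0,0,0.01,0,0,0,1],
  [0,0,0,0,0,0,1],
  [0,0,0,0,0,0,1],
])

```text
time: 2.92
tool_pos: [0.5534, -0.2669, 0.1187]
orientation: [[0.925, 0.379, -0.0], [0.379, -0.925, -0.0], [-0.0, 0.0, -1.0]]
ft_force: [0.2, 0.8, -0.1]
grip_width: 0.0855
gripper_force: 0.0
```

```bash
python3 go.py .5545 -.2655 .078 22.5;python3 - <<'E'
from fit import *
im,d,K,k1,T=cam("wrist");P=cloud(d,K,k1,T)
print("bar",rect(P,(.5545,-.2655),.05,.068,.09))
m=(np.hypot(P[...,0]-.5545,P[...,1]+.2655)<.05)&(P[...,2]>.068)&(P[...,2]<.09);print(np.percentile(P[m][:,2],[50,98]))
E
```

```text
t 2.92 pos [ 0.5534 -0.2669  0.1187] q [-0.52  0.45  1.75 -0.    0.94  0.66] ft [ 0.2  0.8 -0.1] w 0.0855
mm [ 1.5 -0.9 40.7] deg [ 0.01  0.01 -0.21]  frac [ 0.0025 -0.0015  0.0678] [ 0.0001  0.0001 -0.0012]
rows 2 each [ 0.0013 -0.0008  0.0339] [ 0.      0.     -0.0006]
bar (1572, ((555.3358154296875, -266.34735107421875), (44.052452087402344, 13.973857879638672), 22.505346298217773))
[0.07997922 0.08135888]
```

Request:
step_arm([
  [0.003,-0.001,0.025,0,0,-0.001,1],
  [0,0,0.025,0,0,0,0.8],
  [0,0,0.0175,0,0,0,0.6],
  [0,0,0,0,0,0,0.4],
  [0,0,0,0,0,0,0.2],
], grip_force=40)

```text
time: 3.38
tool_pos: [0.5554, -0.2647, 0.0782]
orientation: [[0.924, 0.383, 0.0], [0.383, -0.924, -0.0], [0.0, 0.0, -1.0]]
ft_force: [0.4, -0.9, 0.0]
grip_width: 0.0387
gripper_force: 0.0
```

Request:
step_arm([
  [0,0,0,0,0,0,0],
  [0,0,0,0,0,0,0],
  [0,0,0,0,0,0,0],
  [0,0,0,0,0,0,0],
  [0,0,0,0,0,0,0],
])

```text
time: 3.8
tool_pos: [0.5565, -0.2654, 0.0793]
orientation: [[0.924, 0.383, 0.002], [0.383, -0.924, -0.002], [0.002, 0.002, -1.0]]
ft_force: [-1.2, -1.7, 5.7]
grip_width: 0.013
gripper_force: 43.7
```

Request:
step_arm([
  [0,0,-0.002,0,0,0.02,0],
  [0,0,0,0,0,0.03,0],
  [0,0,0,0,0,0.03,0],
  [0,0,0,0,0,0.03,0],
  [0,0,0,0,0,0.03,0],
])

```text
time: 4.22
tool_pos: [0.5566, -0.2662, 0.0793]
orientation: [[0.999, -0.049, 0.003], [-0.049, -0.999, -0.004], [0.003, 0.004, -1.0]]
ft_force: [1.6, -5.4, -1.4]
grip_width: 0.0134
gripper_force: 42.8
```

Request:
step_arm([
  [0,0,0,0,0,0.03,0],
  [0,0,0,0,0,0.03,0],
  [0,0,0,0,0,0.03,0],
  [0,0,0,0,0,0.03,0],
  [0,0,0,0,0,0.03,0],
])

```text
time: 4.63
tool_pos: [0.5563, -0.2671, 0.0793]
orientation: [[0.868, -0.497, 0.003], [-0.497, -0.868, -0.005], [0.005, 0.003, -1.0]]
ft_force: [0.1, -7.0, -1.9]
grip_width: 0.013
gripper_force: 42.8
```

Request:
step_arm([
  [0,0,0,0,0,0.02,0],
  [0,0,0,0,0,0.015,0],
  [0,0,0,0,0,0.0,0],
  [0,0,0,0,0,0,0],
])

```text
time: 4.97
tool_pos: [0.5562, -0.2673, 0.0793]
orientation: [[0.812, -0.583, 0.002], [-0.583, -0.812, -0.006], [0.005, 0.004, -1.0]]
ft_force: [0.7, -7.7, -2.0]
grip_width: 0.0131
gripper_force: 43.3
```

```bash
python3 go.py .5545 -.2655 .078 -34.8; python3 -c "
from h import *
o=sensors.get_obs();print(o['wrist_torque'])
im,d,K,k1,T=cam('scene');cv2.imwrite('pics/s2.png',cv2.resize(im[100:230,290:430],None,fx=4,fy=4))"
```

```text
t 4.97 pos [ 0.5562 -0.2673  0.0793] q [-0.52  0.5   1.76 -0.01  0.87  1.68] ft [ 0.7 -7.7 -2. ] w 0.0131
mm [-2.5 -0.5  1.3] deg [ 0.21 -0.31 -0.88]  frac [-0.0041 -0.0008  0.0022] [ 0.0012 -0.0017 -0.0049]
rows 1 each [-0.0041 -0.0008  0.0022] [ 0.0012 -0.0017 -0.0049]
[-1.11686408 -0.12535936  0.6213293 ]
```

The wrist moment of 0.62 N m is far above the spring's 0.13, so the knob is at its stop. I let go and rise.

Request:
step_arm([
  [0,0,0,0,0,0,1],
  [0,0,0,0,0,0,1],
  [0,0,0,0,0,0,1],
  [0,0,0,0,0,0,1],
  [0,0,0,0,0,0,1],
])

```text
time: 5.43
tool_pos: [0.5548, -0.2635, 0.0785]
orientation: [[0.81, -0.587, -0.002], [-0.587, -0.81, 0.002], [-0.002, -0.0, -1.0]]
ft_force: [0.3, 0.0, 0.3]
grip_width: 0.0733
gripper_force: 0.0
```

Request:
step_arm([
  [0,0,-0.02,0,0,0,1],
  [0,0,-0.05,0,0,0,1],
  [0,0,-0.06,0,0,0,1],
  [0,0,-0.06,0,0,0,1],
  [0,0,-0.05,0,0,0,1],
])

```text
time: 5.85
tool_pos: [0.5558, -0.2643, 0.2263]
orientation: [[0.81, -0.587, 0.002], [-0.587, -0.81, -0.001], [0.002, -0.001, -1.0]]
ft_force: [0.5, -0.5, 0.7]
grip_width: 0.0854
gripper_force: 0.0
```

```bash
python3 go.py .53 .33 .22 4;python3 - <<'E'
from fit import *
im,d,K,k1,T=cam("wrist");P=cloud(d,K,k1,T);cv2.imwrite("pics/w3.png",im)
print("bar",rect(P,(.5545,-.2655),.05,.068,.09))
E
```

```text
t 5.85 pos [ 0.5558 -0.2643  0.2263] q [-0.51  0.32  1.68  0.    1.14  1.68] ft [ 0.5 -0.5  0.7] w 0.0854
mm [-369.6 -466.1    6. ] deg [  0.    -0.1  -39.92]  frac [-0.616  -0.7769  0.01  ] [ 0.     -0.0006 -0.2218]
rows 16 each [-0.0385 -0.0486  0.0006] [ 0.     -0.     -0.0139]
bar (720, ((555.3060302734375, -266.6025085449219), (43.527164459228516, 14.463035583496094), 22.882293701171875))
```

View pics/w3.png

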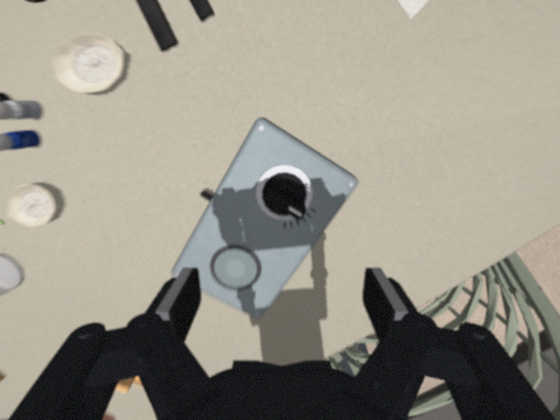

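The knob has sprung back (knob at (284,194), bar angle 22.9°, window at (235,268)). Next I turn and move to the ball tray.

Request:
step_arm([
  [0,0,0,0,0,-0.0316,1],
  [0,0,0,0,0,-0.0317,1],
  [0,0,0,0,0,-0.0317,1],
  [0,0,0,0,0,-0.0317,1],
  [0,0,0,0,0,-0.0317,1],
])

```text
time: 6.32
tool_pos: [0.5552, -0.264, 0.2236]
orientation: [[0.992, -0.124, -0.0], [-0.124, -0.992, 0.0], [-0.0, -0.0, -1.0]]
ft_force: [0.4, 0.9, -0.2]
grip_width: 0.0852
gripper_force: 0.0
```

Request:
step_arm([
  [0,-0.03,0,0,0,-0.0317,1],
  [0,-0.05,0,0,0,-0.0317,1],
  [0,-0.06,0,0,0,0,1],
  [0,-0.06,0,0,0,0,1],
  [0,-0.06,0,0,0,0,1],
])

```text
time: 6.73
tool_pos: [0.5506, -0.1073, 0.2235]
orientation: [[0.998, 0.069, 0.0], [0.069, -0.998, 0.001], [0.0, -0.001, -1.0]]
ft_force: [0.8, -0.3, 1.1]
grip_width: 0.0855
gripper_force: 0.0
```

Request:
step_arm([
  [0,-0.06,0,0,0,0,1],
  [0,-0.06,0,0,0,0,1],
  [0,-0.06,0,0,0,0,1],
  [0,-0.06,0,0,0,0,1],
  [0,-0.06,0,0,0,0,1],
])

```text
time: 7.15
tool_pos: [0.5379, 0.0726, 0.2237]
orientation: [[0.998, 0.07, 0.0], [0.07, -0.998, 0.0], [0.0, -0.0, -1.0]]
ft_force: [1.4, -0.5, 0.6]
grip_width: 0.0854
gripper_force: 0.0
```

Request:
step_arm([
  [-0.02,-0.06,0,0,0,0,1],
  [-0.03,-0.06,0,0,0,0,1],
  [-0.03,-0.06,0,0,0,0,1],
  [-0.03,-0.06,0,0,0,0,1],
  [-0.02,-0.06,0,0,0,0,1],
])

```text
time: 7.57
tool_pos: [0.4458, 0.2462, 0.2234]
orientation: [[0.998, 0.07, -0.001], [0.07, -0.998, 0.0], [-0.001, -0.0, -1.0]]
ft_force: [0.6, 0.3, -0.2]
grip_width: 0.085
gripper_force: 0.0
```

```bash
python3 - <<'E'
from fit import *
im,d,K,k1,T=cam("wrist");P=cloud(d,K,k1,T);cv2.imwrite("pics/w4.png",im);np.savez("w4.npz",im=im,P=P)
for z0,z1 in((.03,.06),(.043,.06)):print("grip",rect(P,(.616,.3505),.032,z0,z1))
hsv=cv2.cvtColor(im,cv2.COLOR_BGR2HSV);w=(hsv[...,0]<25)&(hsv[...,1]>90)
print("tray",rect(P,(.616,.3505),.08,.009,.02,w),"all",rect(P,(.616,.3505),.08,.009,.02))
m=(np.hypot(P[...,0]-.652,P[...,1]-.353)<.02)&(P[...,2]>.02)&(P[...,2]<.035);print("ball",m.sum(),np.nanmedian(P[m],0),P[m][:,2].max() if m.any() else 0)
for t in("bead","tray"):print(t,[(np.round(r["location"],4).tolist(),round(r["p"],2)) for r in imaging.boxes_of("wrist",t)])
E
python3 go.py .616 .3505 .12 4
```

```text
grip (494, ((610.7222900390625, 347.5348205566406), (26.56524085998535, 10.756855964660645), 2.7758841514587402))
grip (341, ((609.251220703125, 347.6285095214844), (22.688201904296875, 10.427298545837402), 2.7758841514587402))
tray (1293, ((597.0037231445312, 349.5467834472656), (69.20201873779297, 61.123844146728516), 2.1700990200042725)) all (2146, ((597.0790405273438, 347.4842529296875), (69.12628936767578, 65.2994384765625), 2.2799360752105713))
ball 0 [nan nan nan] 0
bead [([0.3961, 0.2383, 0.0133], 0.56)]
tray [([0.4648, 0.4172, 0.0063], 0.88), ([0.5995, 0.3433, 0.0087], 0.56)]
t 7.72 pos [0.4467 0.2471 0.2236] q [0.42 0.12 1.93 0.   1.09 1.92] ft [ 0.5 -1.2  0.6] w 0.0849
mm [176.5 -90.3 103.6] deg [-0.03 -0.01  0.3 ]  frac [ 0.2942 -0.1506  0.1727] [-0.0002 -0.0001  0.0017]
rows 6 each [ 0.049  -0.0251  0.0288] [-0.     -0.      0.0003]
  return np.nanmean(a, axis, out=out, keepdims=keepdims)
```

View pics/w4.png

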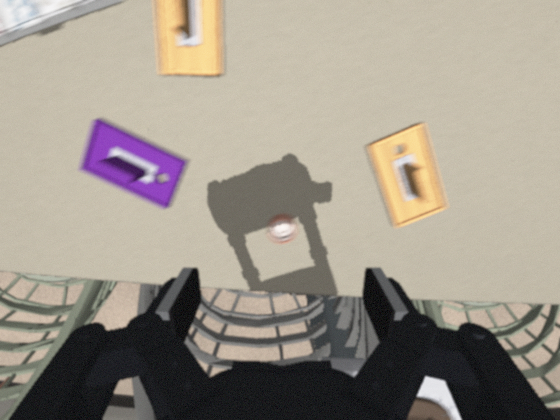

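The ball tray is at the top of the picture, (190,40), partly out of view; the empty tray is at (405,175) and the purple one at (133,163). I move closer.

Request:
step_arm([
  [0.04,-0.035,0.005,0,0,0,1],
  [0.05,-0.04,0.01,0,0,0.001,1],
  [0.05,-0.04,0.01,0,0,0,1],
  [0.04,-0.03,0.005,0,0,0,1],
  [0.02,-0.013,0,0,0,0,1],
])

```text
time: 8.13
tool_pos: [0.5645, 0.3483, 0.2043]
orientation: [[0.998, 0.066, 0.001], [0.066, -0.998, 0.001], [0.001, -0.001, -1.0]]
ft_force: [-0.9, 0.2, 0.2]
grip_width: 0.0855
gripper_force: 0.0
```

Request:
step_arm([
  [0,0,0,0,0,0,1],
  [0,0,0,0,0,0,1],
])

```text
time: 8.3
tool_pos: [0.5621, 0.3463, 0.2046]
orientation: [[0.998, 0.065, -0.001], [0.065, -0.998, -0.001], [-0.001, 0.001, -1.0]]
ft_force: [-1.1, -0.4, -0.1]
grip_width: 0.0854
gripper_force: 0.0
```

```bash
cat > tr.py <<'E'
from fit import *
def look():
    im,d,K,k1,T=cam("wrist");P=cloud(d,K,k1,T);np.savez("w5.npz",im=im,P=P)
    print("grip",rect(P,(.614,.349),.035,.03,.06),rect(P,(.614,.349),.035,.045,.06))
    print("tray",rect(P,(.614,.349),.08,.009,.02))
    m=(np.hypot(P[...,0]-.651,P[...,1]-.351)<.016)&(P[...,2]>.02)&(P[...,2]<.035);print("ball",m.sum(),rect(P,(.651,.351),.016,.022,.035),P[m][:,2].max() if m.any() else 0)
    return im
look()
E
python3 tr.py; python3 go.py .6145 .349 .12 2.8
```

```text
grip (456, ((618.3505249023438, 348.0639343261719), (39.507484436035156, 9.399853706359863), 3.63535475730896)) (452, ((618.3531494140625, 348.0499267578125), (39.5036735534668, 9.383376121520996), 3.562697649002075))
tray (2795, ((617.1817626953125, 368.775634765625), (110.45447540283203, 105.47415924072266), 1.9314121007919312))
ball 369 (324, ((650.6563110351562, 348.02801513671875), (25.935386657714844, 19.25656509399414), 26.84925079345703)) 0.03434791527285114
t 8.35 pos [0.5613 0.346  0.2046] q [ 0.49  0.42  1.59 -0.    1.13  1.99] ft [-0.4 -1.5 -0.8] w 0.0853
mm [53.4  0.4 84.5] deg [0.07 0.1  0.94]  frac [0.089  0.0006 0.1409] [0.0004 0.0005 0.0052]
rows 3 each [0.0297 0.0002 0.047 ] [0.0001 0.0002 0.0017]
```

```bash
python3 - <<'E'
from h import *
P=np.load("w5.npz")["P"]
for s in(1,-1):
    m=(abs(P[...,0]-.618)<.045)&(s*(P[...,1]-.348)>.034)&(s*(P[...,1]-.348)<.075)&(P[...,2]>.006)&(P[...,2]<.19)
    print(s,m.sum(), (np.percentile(s*(P[m][:,1]-.348),[1,10]),np.percentile(P[m][:,2],[50,99])) if m.any() else 0)
E
python3 go.py .618 .348 .12 3.3
```

```text
1 111 (array([0.07112249, 0.0716704 ]), array([0.02567226, 0.03160929]))
-1 0 0
t 8.35 pos [0.5613 0.346  0.2046] q [ 0.49  0.42  1.59 -0.    1.13  1.99] ft [-0.4 -1.5 -0.8] w 0.0853
mm [56.8  1.6 84.5] deg [0.07 0.1  0.44]  frac [0.0947 0.0027 0.1409] [0.0004 0.0005 0.0025]
rows 3 each [0.0316 0.0009 0.047 ] [0.0001 0.0002 0.0008]
```

Request:
step_arm([
  [0.03,0.001,0.03,0,0,0.001,1],
  [0.03,0.001,0.03,0,0,0.001,1],
  [0.02,0,0.03,0,0,0,1],
  [0.014,0,0.03,0,0,0,1],
  [0,0,0.015,0,0,0,1],
])

```text
time: 8.77
tool_pos: [0.6175, 0.3476, 0.1219]
orientation: [[0.998, 0.058, -0.002], [0.058, -0.998, -0.002], [-0.003, 0.002, -1.0]]
ft_force: [-0.9, 0.3, -0.9]
grip_width: 0.0855
gripper_force: 0.0
```

Request:
step_arm([
  [0,0,0,0,0,0,1],
  [0,0,0,0,0,0,1],
  [0,0,0,0,0,0,1],
])

```text
time: 9.02
tool_pos: [0.6178, 0.3498, 0.1254]
orientation: [[0.998, 0.06, 0.001], [0.06, -0.998, 0.001], [0.001, -0.001, -1.0]]
ft_force: [0.6, 0.4, 0.4]
grip_width: 0.0853
gripper_force: 0.0
```

```bash
python3 tr.py; python3 go.py .618 .348 .044 3.3
```

```text
grip (752, ((618.3363647460938, 348.21270751953125), (39.591800689697266, 10.022047996520996), 1.9603279829025269)) (676, ((618.3355102539062, 348.20037841796875), (39.59033203125, 9.998505592346191), 1.880696177482605))
tray (3663, ((616.851318359375, 369.0548400878906), (110.76923370361328, 105.85420989990234), 2.019676923751831))
ball 630 (557, ((650.0565185546875, 348.04168701171875), (27.947607040405273, 19.43926239013672), 19.32390785217285)) 0.034613330394609176
t 9.07 pos [0.6181 0.3502 0.1259] q [0.45 0.6  1.5  0.   1.05 1.96] ft [ 0.7 -0.6  0.8] w 0.0856
mm [-0.4  2.2 81.9] deg [-0.05 -0.11  0.16]  frac [-0.0007  0.0037  0.1365] [-0.0003 -0.0006  0.0009]
rows 3 each [-0.0002  0.0012  0.0455] [-0.0001 -0.0002  0.0003]
```

Request:
step_arm([
  [0,0.003,0.025,0,0,0.007,1],
  [0,0,0.035,0,0,0,1],
  [0,0,0.035,0,0,0,1],
  [0,0,0.025,0,0,0,1],
  [0,0,0.013,0,0,0,1],
], grip_force=40)

```text
time: 9.48
tool_pos: [0.6161, 0.3472, 0.0412]
orientation: [[0.999, 0.038, -0.004], [0.038, -0.999, -0.002], [-0.004, 0.002, -1.0]]
ft_force: [-0.2, -0.5, -0.6]
grip_width: 0.0858
gripper_force: 0.0
```

Request:
step_arm([
  [0,0,0,0,0,0,1],
  [0,0,0,0,0,0,0.8],
])

```text
time: 9.65
tool_pos: [0.6179, 0.3481, 0.0439]
orientation: [[0.999, 0.038, -0.0], [0.038, -0.999, -0.0], [-0.0, 0.0, -1.0]]
ft_force: [-0.4, -0.1, 0.5]
grip_width: 0.0759
gripper_force: 0.0
```

```bash
python3 go.py .618 .348 .044 2; python3 tr.py
```

```text
t 9.65 pos [0.6179 0.3481 0.0439] q [ 0.45  0.7   1.52 -0.    0.92  1.98] ft [-0.4 -0.1  0.5] w 0.0759
mm [ 0.1  0.1 -0.1] deg [0.01 0.03 0.18]  frac [ 0.0001  0.0001 -0.0002] [0.0001 0.0001 0.001 ]
rows 1 each [ 0.0001  0.0001 -0.0002] [0.0001 0.0001 0.001 ]
grip (1821, ((618.4575805664062, 348.2287292480469), (39.51586151123047, 10.075213432312012), 1.8802664279937744)) (1527, ((618.375732421875, 348.188720703125), (39.39408874511719, 10.022310256958008), 1.4636040925979614))
tray (7109, ((616.921630859375, 370.3114318847656), (110.66619110107422, 108.58158111572266), 1.9096709489822388))
ball 1455 (1293, ((649.79541015625, 348.6196594238281), (27.818134307861328, 19.45592498779297), 12.266054153442383)) 0.03489876020136348
```

Well centred. I close gradually.

Request:
step_arm([
  [0,0,0,0,0,0,0.6],
  [0,0,0,0,0,0,0.4],
  [0,0,0,0,0,0,0.3],
  [0,0,0,0,0,0,0.25],
  [0,0,0,0,0,0,0.2],
], grip_force=40)

```text
time: 10.12
tool_pos: [0.6183, 0.3482, 0.0447]
orientation: [[0.999, 0.038, 0.001], [0.038, -0.999, 0.0], [0.001, -0.0, -1.0]]
ft_force: [-0.4, -0.3, -1.0]
grip_width: 0.0173
gripper_force: 0.0
```

Request:
step_arm([
  [0,0,0,0,0,0,0.16],
  [0,0,0,0,0,0,0.13],
  [0,0,0,0,0,0,0.1],
  [0,0,0,0,0,0,0.05],
  [0,0,0,0,0,0,0],
])

```text
time: 10.53
tool_pos: [0.6181, 0.3482, 0.0444]
orientation: [[0.999, 0.038, 0.0], [0.038, -0.999, 0.0], [0.0, -0.0, -1.0]]
ft_force: [-1.0, 0.5, 0.9]
grip_width: 0.0094
gripper_force: 39.1
```

Request:
step_arm([
  [0,0,0,0,0,0,0],
  [0,0,0,0,0,0,0],
  [0,0,0,0,0,0,0],
  [0,0,0,0,0,0,0],
])

```text
time: 10.87
tool_pos: [0.6181, 0.3482, 0.0443]
orientation: [[0.999, 0.038, 0.0], [0.038, -0.999, 0.0], [0.0, -0.0, -1.0]]
ft_force: [-1.0, 1.1, 1.4]
grip_width: 0.0095
gripper_force: 39.1
```

```bash
python3 go.py .618 .348 .044 2; python3 tr.py
```

```text
t 10.87 pos [0.6181 0.3482 0.0443] q [0.45 0.7  1.52 0.   0.92 1.98] ft [-1.   1.1  1.4] w 0.0095
mm [-0.1  0.2  0.3] deg [-0.01 -0.    0.18]  frac [-0.0002  0.0003  0.0005] [-0.0001 -0.      0.001 ]
rows 1 each [-0.0002  0.0003  0.0005] [-0.0001 -0.      0.001 ]
grip (3767, ((620.844482421875, 344.7394714355469), (36.89174270629883, 34.673763275146484), 33.407188415527344)) (2684, ((620.844482421875, 344.7394714355469), (36.89174270629883, 34.673763275146484), 33.407188415527344))
tray (5050, ((617.3565063476562, 369.6047058105469), (109.51669311523438, 108.33039855957031), 2.2723047733306885))
ball 1434 (1280, ((650.0353393554688, 348.53802490234375), (28.1667537689209, 20.018159866333008), 8.00755786895752)) 0.034905859504401254
```

Request:
step_arm([
  [0,0,-0.001,0,0,0,0],
  [0,0,-0.002,0,0,0,0],
  [0,0,-0.004,0,0,0,0],
  [0,0,-0.006,0,0,0,0],
  [0,0,-0.008,0,0,0,0],
], grip_force=60)

```text
time: 11.33
tool_pos: [0.6174, 0.3476, 0.0562]
orientation: [[0.999, 0.038, -0.002], [0.038, -0.999, -0.001], [-0.002, 0.001, -1.0]]
ft_force: [0.4, 0.2, -2.1]
grip_width: 0.0091
gripper_force: 58.4
```

Request:
step_arm([
  [0,0,-0.01,0,0,0,0],
  [0,0,-0.012,0,0,0,0],
  [0,0,-0.014,0,0,0,0],
  [0,0,-0.015,0,0,0,0],
  [0,0,-0.016,0,0,0,0],
])

```text
time: 11.75
tool_pos: [0.6182, 0.3481, 0.0982]
orientation: [[0.999, 0.038, 0.0], [0.038, -0.999, 0.0], [0.0, -0.0, -1.0]]
ft_force: [0.5, -0.5, -1.3]
grip_width: 0.009
gripper_force: 58.4
```

Request:
step_arm([
  [0,0,-0.016,0,0,0,0],
  [0,0,-0.016,0,0,0,0],
  [0,0,-0.016,0,0,0,0],
  [0,0,-0.014,0,0,0,0],
  [0,0,-0.012,0,0,0,0],
])

```text
time: 12.17
tool_pos: [0.6184, 0.3482, 0.1428]
orientation: [[0.999, 0.038, 0.001], [0.038, -0.999, 0.0], [0.001, -0.0, -1.0]]
ft_force: [-0.5, 0.8, -2.4]
grip_width: 0.0095
gripper_force: 58.4
```

Request:
step_arm([
  [0,0,-0.01,0,0,0,0],
  [0,0,-0.008,0,0,0,0],
  [0,0,-0.005,0,0,0,0],
  [0,0,-0.003,0,0,0,0],
  [0,0,-0.001,0,0,0,0],
])

```text
time: 12.58
tool_pos: [0.618, 0.3481, 0.1576]
orientation: [[0.999, 0.038, -0.0], [0.038, -0.999, -0.0], [-0.0, 0.0, -1.0]]
ft_force: [1.0, -1.0, -1.2]
grip_width: 0.0094
gripper_force: 58.4
```

```bash
cat > held.py <<'E'
from h import *
o=sensors.get_obs();im,d,K,k1,T=cam("wrist");P=cloud(d,K,k1,T)
Q=(P-o["tool_pos"])@np.array(o["orientation"])  # tool frame
m=(abs(Q[...,0]-.036)<.02)&(abs(Q[...,1])<.014)&(Q[...,2]>.004)&(Q[...,2]<.025);q=Q[m]
A=np.c_[-2*q,np.ones(len(q))]  # sphere of known r: linear fit
s=np.linalg.lstsq(A,-(q**2).sum(1),rcond=None)[0];print("ball tool mm",(s[:3]*1000).round(1),"r",((s[:3]@s[:3]-s[3])**.5*1000).round(1),len(q))
print("ball world",(o["tool_pos"]+np.array(o["orientation"])@s[:3]).round(4))
m=(abs(Q[...,0])<.06)&(abs(Q[...,1])>.022)&(abs(Q[...,1])<.028)&(Q[...,2]>.03)&(Q[...,2]<.043);q=Q[m]
if len(q)>50:
    c=np.linalg.lstsq(np.c_[q[:,:2],np.ones(len(q))],q[:,2],rcond=None)[0];print("plate plane",c.round(4),len(q))
E
python3 held.py; python3 go.py .477 -.165 .165 2
```

```text
ball tool mm [30.6  0.3 16.9] r 11.3 1595
ball world [0.6486 0.3489 0.1407]
plate plane [-0.0154  0.01    0.0359] 2659
t 12.63 pos [0.618  0.348  0.1575] q [ 0.45  0.56  1.48 -0.    1.1   1.98] ft [ 0.3 -0.4 -1.5] w 0.0089
mm [-160.5  507.3   -7.4] deg [0.01 0.01 0.19]  frac [-0.2674  0.8454 -0.0123] [0.     0.0001 0.001 ]
rows 15 each [-0.0178  0.0564 -0.0008] [0.     0.     0.0001]
```

```bash
sed -i 's/m=(abs(Q\[...,0\]-.036)<.02)&(abs(Q\[...,1\])<.014)&(Q\[...,2\]>.004)&(Q\[...,2\]<.025)/m=(abs(Q[...,0]-.038)<.012)\&(abs(Q[...,1])<.012)\&(Q[...,2]>.01)\&(Q[...,2]<.027)/' held.py; cat >> held.py <<'E'
cv2.imwrite("pics/held%d.png"%int(o["time"]*100),im[150:420,130:430])
E
python3 held.py; ls pics
```

```text
ball tool mm [35.7  0.4 26.5] r 10.6 1312
ball world [0.6537 0.3489 0.131 ]
plate plane [-0.0153  0.0105  0.0359] 2664
crop1.png
held1263.png
s2.png
scene0.png
side0.png
w1.png
w3.png
w4.png
```

The ball is seated and the tray level, within 0.02 rad. I carry it smoothly to the window.

Request:
step_arm([
  [-0.0019,0.006,0,0,0,0,0],
  [-0.0038,0.012,0,0,0,0,0],
  [-0.0057,0.018,0,0,0,0,0],
  [-0.0076,0.024,0,0,0,0,0],
  [-0.0095,0.03,0,0,0,0,0],
])

```text
time: 13.1
tool_pos: [0.6026, 0.2925, 0.1573]
orientation: [[0.999, 0.039, -0.0], [0.039, -0.999, -0.0], [-0.0, 0.0, -1.0]]
ft_force: [-0.0, 0.6, -1.1]
grip_width: 0.0092
gripper_force: 58.4
```

Request:
step_arm([
  [-0.0095,0.03,0,0,0,0,0],
  [-0.0095,0.03,0,0,0,0,0],
  [-0.0095,0.03,0,0,0,0,0],
  [-0.0095,0.03,0,0,0,0,0],
  [-0.0095,0.03,0,0,0,0,0],
])

```text
time: 13.52
tool_pos: [0.577, 0.2004, 0.1575]
orientation: [[0.999, 0.038, -0.001], [0.038, -0.999, -0.001], [-0.001, 0.001, -1.0]]
ft_force: [0.3, -0.2, -2.1]
grip_width: 0.009
gripper_force: 58.4
```

Request:
step_arm([
  [-0.0095,0.03,0,0,0,0,0],
  [-0.0095,0.03,0,0,0,0,0],
  [-0.0095,0.03,0,0,0,0,0],
  [-0.0095,0.03,0,0,0,0,0],
  [-0.0095,0.03,0,0,0,0,0],
])

```text
time: 13.93
tool_pos: [0.5518, 0.1096, 0.1576]
orientation: [[0.999, 0.038, -0.0], [0.038, -0.999, -0.0], [-0.0, 0.0, -1.0]]
ft_force: [0.4, -0.0, -1.0]
grip_width: 0.0094
gripper_force: 58.4
```

Request:
step_arm([
  [-0.0095,0.03,0,0,0,0,0],
  [-0.0095,0.03,0,0,0,0,0],
  [-0.0095,0.03,0,0,0,0,0],
  [-0.0095,0.03,0,0,0,0,0],
  [-0.0095,0.03,0,0,0,0,0],
])

```text
time: 14.35
tool_pos: [0.5266, 0.0187, 0.1576]
orientation: [[0.999, 0.038, -0.0], [0.038, -0.999, -0.0], [-0.0, 0.0, -1.0]]
ft_force: [0.8, -0.9, -1.9]
grip_width: 0.0088
gripper_force: 58.4
```

Request:
step_arm([
  [-0.0095,0.03,0,0,0,0,0],
  [-0.0095,0.03,0,0,0,0,0],
  [-0.0095,0.03,0,0,0,0,0],
  [-0.0095,0.03,0,0,0,0,0],
  [-0.0095,0.03,0,0,0,0,0],
])

```text
time: 14.77
tool_pos: [0.5015, -0.0721, 0.1576]
orientation: [[0.999, 0.038, -0.0], [0.038, -0.999, -0.0], [-0.0, 0.0, -1.0]]
ft_force: [0.8, 0.6, -2.3]
grip_width: 0.0091
gripper_force: 58.4
```

Request:
step_arm([
  [-0.0095,0.03,0,0,0,0,0],
  [-0.0095,0.03,0,0,0,0,0],
  [-0.0076,0.024,0,0,0,0,0],
  [-0.0057,0.018,0,0,0,0,0],
  [-0.0038,0.012,0,0,0,0,0],
])

```text
time: 15.18
tool_pos: [0.4828, -0.1412, 0.1576]
orientation: [[0.999, 0.037, -0.0], [0.037, -0.999, -0.0], [-0.0, 0.0, -1.0]]
ft_force: [0.2, 0.8, -2.3]
grip_width: 0.0092
gripper_force: 58.5
```

Request:
step_arm([
  [-0.0019,0.006,0,0,0,0,0],
  [0,0,0,0,0,0,0],
  [0,0,0,0,0,0,0],
])

```text
time: 15.43
tool_pos: [0.4828, -0.1432, 0.1576]
orientation: [[0.999, 0.038, 0.0], [0.038, -0.999, 0.0], [0.0, -0.0, -1.0]]
ft_force: [0.1, -0.1, -1.7]
grip_width: 0.0093
gripper_force: 58.5
```

```bash
python3 held.py; python3 go.py .4773 -.165 .152 2; python3 -c "
from h import *
for n in('scene','side'):
  for t in('viewer_window','bead','knob'):
    if t=='viewer_window': im=cam(n)[0];cv2.imwrite('pics/f_%s.png'%n,im)
    print(n,t,[(np.round(r['location'],4).tolist(),round(r['p'],2)) for r in imaging.boxes_of(n,t)])
a=cv2.imread('pics/f_scene.png')[90:260,270:460];b=cv2.imread('pics/f_side.png')[120:290,220:410]
cv2.imwrite('pics/f.png',cv2.resize(np.hstack([a,b]),(800,358)))"
```

```text
ball tool mm [35.7  0.4 26.4] r 10.6 1317
ball world [ 0.5185 -0.1422  0.1312]
plate plane [-0.0166  0.0094  0.0358] 2663
t 15.48 pos [ 0.4829 -0.143   0.1576] q [-0.37  0.2   1.99  0.    0.95  1.16] ft [ 0.9  0.2 -2.5] w 0.0091
mm [-6.4 21.8  5.6] deg [-0.02 -0.01  0.2 ]  frac [-0.0107  0.0363  0.0093] [-0.0001 -0.      0.0011]
rows 1 each [-0.0107  0.0363  0.0093] [-0.0001 -0.      0.0011]
scene viewer_window [([0.5105, -0.1463, 0.0367], 0.95)]
scene bead [([0.5145, -0.1385, 0.1375], 0.48), ([0.5177, -0.1467, 0.0355], 0.28)]
scene knob []
side viewer_window [([0.5269, -0.1659, 0.0352], 0.56)]
side bead []
side knob []
```

View pics/f.png

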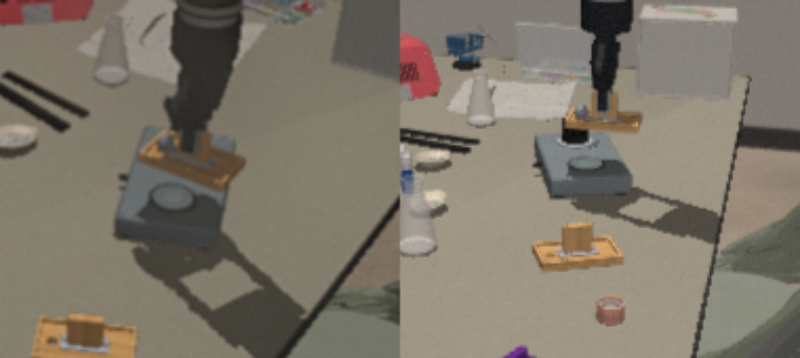

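The views show the tray level with the ball at its far side, about 20 mm short of the window and clear of the knob. I make the last small correction.

Request:
step_arm([
  [-0.001,0.003,0.001,0,0,0,0],
  [-0.003,0.009,0.002,0,0,0,0],
  [-0.004,0.011,0.003,0,0,0,0],
  [-0.003,0.008,0.002,0,0,0,0],
  [-0.001,0.003,0.001,0,0,0,0],
])

```text
time: 16.3
tool_pos: [0.4759, -0.1651, 0.1519]
orientation: [[0.999, 0.037, -0.001], [0.037, -0.999, -0.0], [-0.001, 0.0, -1.0]]
ft_force: [0.5, -0.4, -2.1]
grip_width: 0.0092
gripper_force: 58.5
```

Request:
step_arm([
  [0,0,0,0,0,0,0],
  [0,0,0,0,0,0,0],
  [0,0,0,0,0,0,0],
  [0,0,0,0,0,0,0],
  [0,0,0,0,0,0,0],
])

```text
time: 16.72
tool_pos: [0.4765, -0.164, 0.1522]
orientation: [[0.999, 0.038, 0.0], [0.038, -0.999, 0.0], [0.0, -0.0, -1.0]]
ft_force: [0.2, 0.0, -1.7]
grip_width: 0.0092
gripper_force: 58.5
```

```bash
python3 held.py; python3 - <<'E'
from fit import *
im,d,K,k1,T=cam("scene");P=cloud(d,K,k1,T);print("viewer",rect(P,(.53,-.2),.2,.025,.042))
for t in("viewer_window","bead"):print(t,[(np.round(r['location'],4).tolist(),round(r['p'],2)) for r in imaging.boxes_of("scene",t)])
o=sensors.get_obs();print(o["tool_pos"],abs(o["qvel"]).max())
E
```

```text
ball tool mm [35.7  0.4 26.4] r 10.6 1317
ball world [ 0.5122 -0.163   0.1259]
plate plane [-0.0162  0.0097  0.0358] 2646
viewer (1587, ((533.5432739257812, -213.2013702392578), (130.52943420410156, 225.2310028076172), 22.44114112854004))
viewer_window [([0.5146, -0.1551, 0.0362], 0.73)]
bead [([0.5101, -0.1583, 0.1302], 0.44)]
[ 0.47647547 -0.16399876  0.15222464] 0.02150187331991449
```

The ball is at (0.512, -0.163), the window estimate is (0.512, -0.163), and the underside is about 70 mm above the glass. I hand in.

```bash
python3 -c "
from rig import finish_job;print(finish_job())"
```

```text
the job is handed in; nothing more can be done
None
```

I turned the knob to its stop and let it spring back. The job is handed in with the ball tray held level, the ball in its seat within a few mm of the window centre and the underside about 70 mm above the glass; the judge gave no verdict.

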